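# Check the spring of the kitchen scale

## Robot

A 6-joint arm with a two-finger parallel gripper is mounted at the origin on the work surface. World frame = base frame: x ahead of the robot, y to its left, z up, the work surface at z = 0. Lengths are in m, angles in rad, forces in N, time in s.
With the tool pointing down it reaches from about 0.325 to 0.925 m from the base axis. Payload 3.1 kg.
Tool frame: the origin (TCP) lies between the finger pads, 19 mm behind the fingertips; this is the grasp point; z points along the fingers, y is the line along which they close (so a half turn about z gives the same grasp; the last joint's range is limited). The gripper opens to 85 mm and grips with 20 to 120 N. Pads are 22 mm wide; open, the fingers measure 114 mm over their backs; the gripper's body (76 mm by 85 mm) begins 54 mm behind the grasp point. The pads swing forward as they close: fully open they stand 13 mm farther back than shut.
Start: joints at [-1.293, 0.217, 1.613, -0, 1.311, -0.112], TCP at [0.238, -0.578, 0.25] pointing down, gripper open.
Joint ranges: [-2.75, 2.75], [-0.78, 2.1], [0.31, 2.55], [-1.13, 4.27], [0.13, 2.63], [-2.58, 2.58]. Speed limits (rad/s): [2.79, 2.79, 3.14, 3.14, 3.14, 3.14].

## Interface

Orientations are given as a 3x3 rotation matrix whose columns are the frame's x, y, z axes.
In Python, from bench import arm gives the robot as it stands.
- The arm moves only by the tool servo_tool, never from a script. Its argument "increments" is a list of rows, each a list of 3 entries, a list of its own where there are three numbers: the shift along the world's x, y, z in mm, then the turn, a rotation vector about the world's x, y, z in rad, then the opening, from 0 (shut) to 1 (fully open). In form: [[[tx, ty, tz], [wx, wy, wz], hand], ...]. A call has 1 to 12 rows; each row is the pose to reach, as a shift and turn from the pose commanded when the call began; what a row does not reach only later rows make up. A row lasts 1/10 s, in which the tool goes at most 50 mm and 8.59 degrees, less where a joint would pass 70% of its speed; a pose out of reach is approached as far as the arm can. A call with a gripper value outside its range is refused whole. The fingers move at their own pace and stop on an object; "squeeze" is the grip in N (left out, the last holds). Time passes only in rows, so rows that repeat a pose let the fingers close. It gives the time, the measured TCP pose, the force, the opening and the grip force at its end, in the units of the state.
- arm.get_state(): the state, without advancing time (a new reading comes with each control period).
- arm.grab_frame(name): name is "side" or "top" or "wrist"; returns a dict with "pixels" (400x640x3 uint8, blue, green, red), "depth" (400x640 float32, m along the optical axis (not along the pixel's ray), 0 where there is no reading), "fx", "fy", "cx", "cy" (pixels), "origin" and "orientation" of the camera in the world; the wrist camera has in their place "tool_from_camera" (4x4, takes a point from camera to tool coordinates, whose origin is the TCP and whose axes are the flange's). Camera axes: x right, y up, looking along -z (the intrinsics and any distortion apply to the point x, -y, -z); pixel columns grow to the right and rows downward; lengths in m; the calibration is good to about 2 mm. A picture is of the moment at which its call begins: read the wrist's pose just before it.
- arm.finish_job(): hands the job in; it is judged then, once.
Trained networks look in a picture, given as the dict that the camera call returned (one of the last four; its "shot" number tells which), for a name from the list of things; names that differ only in an ending like _2 or _b are one class to them, and where a whole thing is asked for, a point or a joint stands for the part that bears it (a point fixed in the world has none). Each returns a list of dicts, best first, with "confidence" (0 to 1); they miss things now and then, are a little off and sometimes report something else, mostly with a low value. They report only what shows in the picture. A call takes as long as a camera call.
- arm.trace(picture, name): "region" (400x640 bool, what is visible of it) and "point" ([column, row] in pixels, amid what is visible of it).
The state is a dict: "t": time; "joint_positions": joint angles; "qd": joint speeds; "tau": joint torques, N m; "eef_pos": TCP position; "orientation": TCP orientation; "wrist_force": force on the tool from outside, world axes, zero at the start; "ft_torque": the same for the moment, N m; "opening": finger opening in m; "grip_force": force on a finger pad.
Only numpy, scipy, OpenCV 4.12 (cv2) and the standard library are available. Lean on these libraries where they do the work, as an engineer would, in place of code of your own. Each camera call takes 0.05 s, during which the arm holds its last target. There are 200 camera calls.

## Task

Check that the square-pan kitchen scale moves freely: with the fingertips, press its thumb pad (the raised disc on the pan's near corner) down until the pointer at the other end stands level with the marker tab on its scale strip, without driving the pointer past the tab, keep it there for about a second, then let the pan come back up to rest and move clear. Do not lift or shift the scale or its marker, and leave the round-pan scale and everything else on the table alone.

Things in the scene. Friction and masses are not known exactly. Their poses are not given: they have to be found in the camera images.
- square_scale: loose kitchen scale, about 3.5 kg; white square pan 160 x 160 mm, set cornerwise, top 69 mm up, rim 4 mm higher. Origin on the table under the pan's middle; x points from the thumb pad to the pointer (away from the robot, within 0.5 rad), z up. Pan tilts about a bar along y, 66 mm up. Base 28 mm high. White scale strip, 30 mm wide, 128 mm high, beside the pointer (+y side)
- square_pan (a joint): tilt of that scale's pan in rad: 0 at rest (level, held against its stop by the spring), grows as the thumb-pad corner is pressed down and the pointer rises, stop at 0.32. Pressing the pad straight down takes about 2.5 N to start and about 10 N at 0.22 rad; it springs back to 0 by itself when let go
- square_pad (a point): centre of the top of the thumb pad, a plain dark steel disc 30 mm across, raised 5 mm above the pan, at the pan's near end, 78 mm from the tilting axis. At rest its top is 74 mm above the table. It moves with the pan: it sinks by about 78 mm x sin(tilt)
- square_pointer (a point): tip of the pointer, a dark steel bar 10 mm wide and 4 mm thick sticking out of the pan's far end, 150 mm from the tilting axis; at rest 66 mm above the table; rises by 150 mm x sin(tilt), that is 1.92 mm for each mm that the pad sinks
- square_marker (a point): the marker, a dark steel tab 10 mm high clamped on the scale strip, its end 8 mm beside the pointer's path; this point is in the pointer's path at the height of the tab's middle, 78 to 100 mm above the table (12 to 34 mm above the resting pointer). It must not be shifted
- round_scale: loose kitchen scale, about 3.5 kg; white round pan 200 mm across, top 69 mm up. Origin on the table under the pan's middle; x points from the thumb pad to the pointer (away from the robot, within 0.5 rad), z up. Pan tilts about a bar along y, 66 mm up. Base 28 mm high. White scale strip, 30 mm wide, 128 mm high, beside the pointer (+y side)
- round_pan (a joint): tilt of that scale's pan in rad: 0 at rest (level, held against its stop by the spring), grows as the thumb-pad corner is pressed down and the pointer rises, stop at 0.32. Pressing the pad straight down takes about 2.5 N to start and about 10 N at 0.22 rad; it springs back to 0 by itself when let go
- round_pad (a point): centre of the top of the thumb pad, a plain dark steel disc 30 mm across, raised 5 mm above the pan, at the pan's near end, 78 mm from the tilting axis. At rest its top is 74 mm above the table. It moves with the pan: it sinks by about 78 mm x sin(tilt)
- round_pointer (a point): tip of the pointer, a dark steel bar 10 mm wide and 4 mm thick sticking out of the pan's far end, 150 mm from the tilting axis; at rest 66 mm above the table; rises by 150 mm x sin(tilt), that is 1.92 mm for each mm that the pad sinks
- round_marker (a point): the marker, a dark steel tab 10 mm high clamped on the scale strip, its end 8 mm beside the pointer's path; this point is in the pointer's path at the height of the tab's middle, 78 to 100 mm above the table (12 to 34 mm above the resting pointer). It must not be shifted
- mug: white enamel mug, 72 mm wide, 80 mm tall, one handle; stands between the scales; origin at the centre of its underside
- jar: amber glass jar with a metal cap, 64 mm wide, 100 mm tall; stands between the scales; origin at the centre of its underside
- spoon: steel spoon lying flat near the robot; origin under its middle
- bottle: green glass bottle, 64 mm wide, 170 mm tall, at the left side; origin at the centre of its underside
- shaker: white ceramic salt shaker, 48 mm wide, 75 mm tall, at the right side; origin at the centre of its underside

How it is judged:
By the outcome, as a careful person would: the job done as asked, in the order asked, and still so for the second after the job is handed in, with the robot touching nothing.
It also fails if it takes over 35 s, if anything falls off the work surface, if the arm or the gripper's body presses on something with over 40 N, if the wrist force passes 120 N, or if a joint passes its speed limit or range.

## Working session

There is one attempt and no reset: what is moved stays moved. The work goes in short steps, Python scripts to look and compute and a tool call to move; the robot and the scene stay as the last step left them, time stands still between calls to the robot, and variables do not carry over. Pictures are saved under pics/ and viewed, at most 10 in all, crops included, and the job is handed in when it is done.

Besides the shell and the picture viewer there is one more tool, called as a command line: name --argument value ..., lists and objects as JSON in quotes. servo_tool: Moves the arm, as the interface text tells. Its arguments: {"type":"object","properties":{"increments":{"type":"array","items":{"type":"array"}},"squeeze":{"type":"number"}},"required":["increments"]}

```bash
mkdir -p pics
cat > h.py <<'E'
import numpy as np, cv2
from bench import arm
def world(p,u,v,d):
    # pinhole
    c=np.array([(u-p["cx"])/p["fx"]*d,-(v-p["cy"])/p["fy"]*d,-d*np.ones_like(d)]) 
    if "origin" in p: return (np.array(p["orientation"])@c).T+np.array(p["origin"])
    T=np.array(p["tool_from_camera"]); s=p["st"]
    return (np.array(s["orientation"])@((T[:3,:3]@c).T+T[:3,3]).T).T+np.array(s["eef_pos"])
def region(p,r):
    v,u=np.nonzero(r&(p["depth"]>0)); return world(p,u.astype(float),v.astype(float),p["depth"][v,u].astype(float))
def grab(n):
    s=arm.get_state(); p=arm.grab_frame(n); p["st"]=s; return p
E
python3 - <<'E'
from h import *
print(arm.get_state())
for n in("top","side"):
    p=grab(n); cv2.imwrite(f"pics/{n}0.png",p["pixels"])
    print(n,{k:v for k,v in p.items() if k not in("pixels","depth","st")})
    for k in("square_scale","square_pan","square_pad","square_pointer","square_marker","round_pad","round_marker","mug","jar"):
        for t in arm.trace(p,k)[:2]:
            w=region(p,t["region"])
            print(k,round(t["confidence"],2),np.round(t["point"]),t["region"].sum(),np.round(np.median(w,0),4) if len(w) else None, np.round(w.max(0)[2],3) if len(w) else None)
E
```

```text
{'t': 0.0, 'joint_positions': array([-1.29317233e+00,  2.17762692e-01,  1.61497084e+00,  9.56634239e-06,
        1.31131545e+00, -1.12207631e-01]), 'qd': array([ 6.24114343e-05,  3.07687887e-04, -4.64070806e-04,  8.74184638e-05,
        1.56935639e-03,  8.80135930e-04]), 'tau': array([-5.78524741e-04, -3.96847200e+01, -3.03852975e+01, -1.23485815e-04,
        9.75096482e-03,  3.86945217e-06]), 'eef_pos': array([ 0.23731992, -0.57733183,  0.24864377]), 'orientation': array([[ 9.24974091e-01,  3.80029591e-01, -6.64317510e-04],
       [ 3.80030066e-01, -9.24971111e-01,  2.36480876e-03],
       [ 2.84222800e-04, -2.43984746e-03, -9.99996983e-01]]), 'wrist_force': array([-0.21349374,  0.0035963 ,  0.58392142]), 'ft_torque': array([ 0.02257135, -0.00353643, -0.0235376 ]), 'grip_force': 0.0, 'opening': 0.08555997738219713}
top {'fx': 395.1074663750349, 'fy': 395.1074663750349, 'cx': 317.39352237007785, 'cy': 199.26186154210805, 'origin': array([ 0.37856696, -0.01230129,  1.08639805]), 'orientation': array([[ 0.08372093,  0.9750183 , -0.20574283],
       [-0.99648299,  0.08264795, -0.0138193
[... 887 characters left out ...]
71944, 'cy': 204.56766569798015, 'origin': array([0.39230588, 0.85351905, 0.58328866]), 'orientation': array([[-0.98555318,  0.06864191, -0.15483286],
       [-0.16862475, -0.48313416,  0.85915486],
       [-0.01583101,  0.87285146,  0.48772913]]), 'shot': 2}
square_scale 0.85 [327. 184.] 2368 [ 0.5507 -0.2306  0.0655] 0.126
square_pan 0.8 [334. 178.] 1267 [ 0.5408 -0.2485  0.0674] 0.074
square_pad 0.55 [293. 163.] 44 [ 0.687  -0.2828  0.0885] 0.093
square_pointer 0.55 [332. 180.] 1228 [ 0.5377 -0.2464  0.0675] 0.074
round_pad 0.56 [277. 263.] 4354 [0.5967 0.2241 0.0685] 0.075
round_marker 0.55 [204. 253.] 120 [0.7427 0.2583 0.1017] 0.105
jar 0.79 [283. 214.] 807 [0.6428 0.0209 0.0652] 0.101
```

Run:
```python
import cv2,numpy as np
t=cv2.imread("pics/top0.png");s=cv2.imread("pics/side0.png")
a=cv2.resize(t[130:300,350:510],None,fx=3.4,fy=3.4,interpolation=2)[:560]
cv2.imwrite("pics/c1.png",a)
```

```text
(no output)
```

View pics/top0.png

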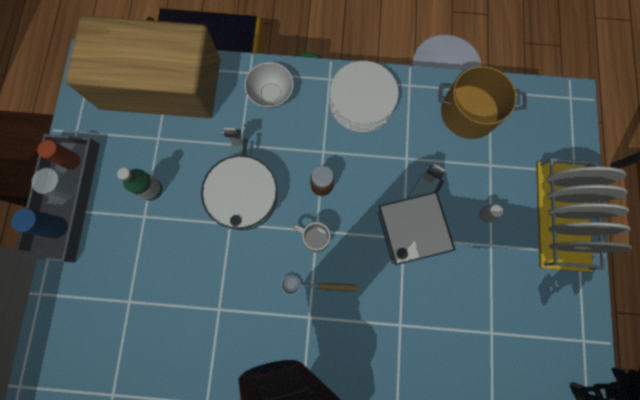

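View pics/c1.png

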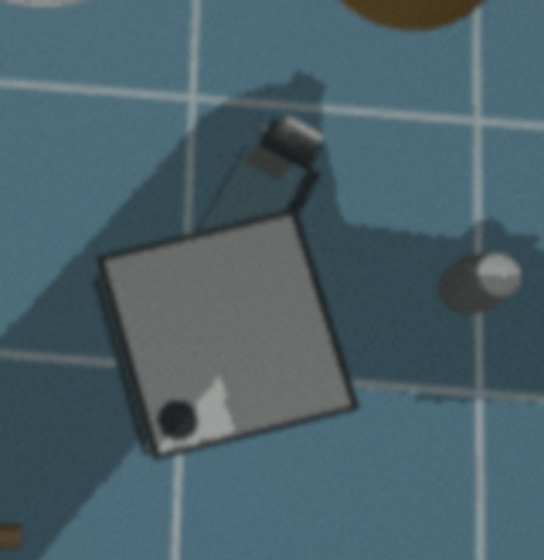

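View pics/side0.png

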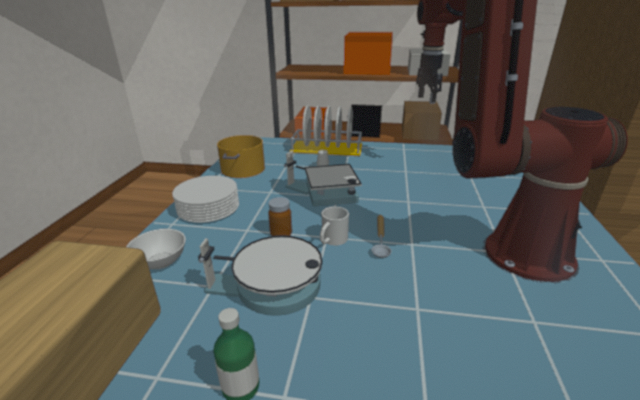

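```bash
cat >> h.py <<'E'
def ray(p,u,v,z):
    "pixel -> point at world height z"
    a=world(p,np.array([u,u],float),np.array([v,v],float),np.array([.1,1.]))
    return a[0]+(a[1]-a[0])*(z-a[0,2])/(a[1,2]-a[0,2])
E
python3 - <<'E'
from h import *
p=grab("top")
pad=ray(p,402,253,.074);tip=ray(p,443,181,.066)
print("pad",pad,"tip",tip,np.linalg.norm((tip-pad)[:2]))
r=arm.trace(p,"square_pan")[0]["region"]; w=region(p,r); w=w[abs(w[:,2]-.07)<.01]
b=cv2.minAreaRect((w[:,:2]*1000).astype(np.float32));print(b,cv2.boxPoints(b))
for t in arm.trace(p,"square_marker"): print(t["confidence"],t["point"],np.round(region(p,t["region"]).min(0),3),np.round(region(p,t["region"]).max(0),3))
d=p["depth"]
for u,v in((402,253),(443,181),(441,187),(430,170),(436,170),(434,166)):
    print(u,v,world(p,np.array([u]),np.array([v]),d[v,u][None].astype(float)))
q=grab("wrist"); print(q["tool_from_camera"],q["fx"],q["cx"],q["cy"])
E
```

```text
pad [ 0.47022408 -0.22448912  0.074     ] tip [ 0.67105065 -0.32768806  0.066     ] 0.22579045856094923
((554.6796264648438, -265.95159912109375), (184.63059997558594, 183.87767028808594), 18.45853042602539) [[ 438.00415 -207.97144]
 [ 496.22314 -382.38916]
 [ 671.3551  -323.93176]
 [ 613.1361  -149.51404]]
0.45 [433.7, 171.4] [ 0.671 -0.317  0.086] [ 0.696 -0.28   0.103]
402 253 [[ 0.47046015 -0.22503564  0.07139246]]
443 181 [[ 0.67080482 -0.32742297  0.06685765]]
441 187 [[ 6.71874952e-01 -3.42709893e-01  1.62287026e-04]]
430 170 [[ 0.69031338 -0.28505092  0.09249842]]
436 170 [[ 0.68683361 -0.29626613  0.10776964]]
434 166 [[ 0.69066685 -0.28523415  0.12761665]]
[[ 4.98635048e-04  9.64902789e-01  2.62606854e-01  6.65551093e-02]
 [ 9.99999795e-01 -5.86639935e-04  2.56716694e-04  3.60727435e-04]
 [ 4.01762322e-04  2.62606672e-01 -9.64902883e-01 -1.23724550e-01]
 [ 0.00000000e+00  0.00000000e+00  0.00000000e+00  1.00000000e+00]] 278.3229620690115 323.0106617612557 191.4371638895488
```

servo_tool --increments '[[[40,95,0],[0,0,0.14],0],[[80,140,0],[0,0,0.28],0],[[110,185,0],[0,0,0.42],0],[[120,230,0],[0,0,0.56],0],[[130,270,0],[0,0,0.7],0],[[140,310,0],[0,0,0.84],0],[[150,345,0],[0,0,0.98],0],[[160,375,0],[0,0,1.12],0],[[160,380,0],[0,0,1.26],0],[[160,380,0],[0,0,1.4],0],[[160,380,0],[0,0,1.54],0],[[160,380,0],[0,0,1.68],0]]' --squeeze 20

```text
t: 2.4
eef_pos: [0.3977, -0.1977, 0.2503]
orientation: [[-0.484, 0.875, 0.001], [0.875, 0.484, -0.0], [-0.001, 0.0, -1.0]]
wrist_force: [-0.3, 1.0, 0.4]
opening: -0.0001
grip_force: 0.0
```

servo_tool --increments '[[[0,0,0],[0,0,0.14],0],[[0,0,0],[0,0,0.28],0],[[0,0,0],[0,0,0.42],0],[[0,0,0],[0,0,0.597],0],[[0,0,0],[0,0,0.597],0],[[0,0,0],[0,0,0.597],0]]'

```text
t: 3.0
eef_pos: [0.3975, -0.1981, 0.2501]
orientation: [[-0.888, 0.459, 0.0], [0.459, 0.888, -0.0], [-0.0, -0.0, -1.0]]
wrist_force: [0.1, -0.1, -0.4]
opening: 0.0001
grip_force: 0.0
```

servo_tool --increments '[[[0,0,-10],[-0.06,-0.12,0],0],[[0,0,-20],[-0.12,-0.24,0],0],[[0,0,-30],[-0.18,-0.36,0],0],[[0,0,-40],[-0.206,-0.4,0],0],[[0,0,-50],[-0.206,-0.4,0],0],[[0,0,-50],[-0.206,-0.4,0],0]]'

```text
t: 3.6
eef_pos: [0.3967, -0.1975, 0.1985]
orientation: [[-0.802, 0.458, 0.384], [0.414, 0.889, -0.197], [-0.432, 0.001, -0.902]]
wrist_force: [0.2, 0.6, -0.5]
opening: -0.0002
grip_force: 0.0
```

Run:
```python
from h import *
s=arm.get_state();print(s["t"],s["eef_pos"],s["orientation"],s["joint_positions"],s["opening"],s["wrist_force"])
p=grab("wrist"); cv2.imwrite("pics/w1.png",p["pixels"])
for k in("square_pan","square_pad","square_pointer","square_marker"):
    for t in arm.trace(p,k)[:2]:
        w=region(p,t["region"])
        print(k,round(t["confidence"],2),np.round(t["point"]),t["region"].sum(),*( np.round(f,3) for f in(np.median(w,0),w.min(0),w.max(0))))
```

```text
3.6 [ 0.39666904 -0.19751956  0.19848124] [[-8.01521785e-01  4.58303199e-01  3.84084633e-01]
 [ 4.13669605e-01  8.88795591e-01 -1.97281160e-01]
 [-4.31787315e-01  7.58991294e-04 -9.01975132e-01]] [-0.67789914 -0.43069239  2.35590121  0.12411012  0.78182955 -1.84126618] -0.00017603763975494613 [ 0.15658214  0.59021962 -0.54735875]
square_pad 0.66 [343. 222.] 8701 [ 0.504 -0.225  0.069] [ 0.37  -0.427 -0.001] [ 0.715 -0.156  0.22 ]
square_pointer 0.8 [340. 226.] 8795 [ 0.504 -0.225  0.069] [ 0.374 -0.433 -0.001] [ 0.715 -0.156  0.22 ]
```

View pics/w1.png

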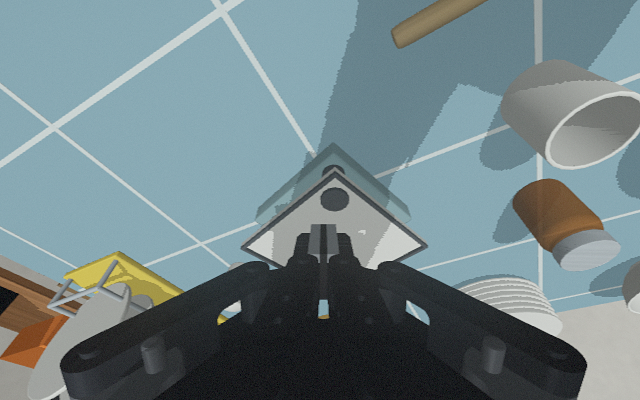

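servo_tool --increments '[[[40,-15,40],[0.603,-0.309,-1.416],0],[[40,-15,40],[0.603,-0.309,-1.416],0],[[40,-15,40],[0.603,-0.309,-1.416],0],[[40,-15,40],[0.603,-0.309,-1.416],0],[[40,-15,40],[0.603,-0.309,-1.416],0],[[40,-15,40],[0.603,-0.309,-1.416],0],[[40,-15,40],[0.603,-0.309,-1.416],0],[[40,-15,40],[0.603,-0.309,-1.416],0],[[40,-15,40],[0.603,-0.309,-1.416],0],[[40,-15,40],[0.603,-0.309,-1.416],0],[[40,-15,40],[0.603,-0.309,-1.416],0],[[40,-15,40],[0.603,-0.309,-1.416],0]]'

```text
t: 5.05
eef_pos: [0.4382, -0.2135, 0.2408]
orientation: [[0.457, 0.803, 0.382], [0.889, -0.411, -0.2], [-0.003, 0.431, -0.902]]
wrist_force: [0.7, -0.2, -0.5]
opening: 0.0
grip_force: 0.0
```

servo_tool --increments '[[[0,0,0],[0.603,-0.309,-1.416],0],[[0,0,0],[0.603,-0.309,-1.416],0],[[0,0,0],[0.603,-0.309,-1.416],0],[[0,0,0],[0.603,-0.309,-1.416],0],[[0,0,0],[0.603,-0.309,-1.416],0],[[0,0,0],[0.603,-0.309,-1.416],0],[[0,0,0],[0.603,-0.309,-1.416],0],[[0,0,0],[0.603,-0.309,-1.416],0],[[0,0,0],[0.603,-0.309,-1.416],0],[[0,0,0],[0.603,-0.309,-1.416],0],[[0,0,0],[0.603,-0.309,-1.416],0],[[0,0,0],[0.603,-0.309,-1.416],0]]'

```text
t: 6.25
eef_pos: [0.4379, -0.2133, 0.2404]
orientation: [[0.805, -0.454, 0.382], [-0.41, -0.891, -0.195], [0.429, 0.0, -0.903]]
wrist_force: [-0.9, 0.7, -0.5]
opening: 0.0001
grip_force: 0.0
```

servo_tool --increments '[[[0,0,0],[-0.055,-0.106,0],0],[[0,0,0],[-0.11,-0.213,0],0],[[0,0,0],[-0.16,-0.311,0],0],[[0,0,0],[-0.16,-0.311,0],0]]'

```text
t: 6.65
eef_pos: [0.4348, -0.2109, 0.2354]
orientation: [[0.63, -0.454, 0.63], [-0.321, -0.891, -0.321], [0.707, 0.0, -0.707]]
wrist_force: [-0.4, 0.6, -0.7]
opening: 0.0001
grip_force: 0.0
```

Run:
```python
from h import *
s=arm.get_state();print(s["t"],s["eef_pos"],s["orientation"],s["joint_positions"],s["opening"],s["wrist_force"])
p=grab("wrist"); cv2.imwrite("pics/w2.png",p["pixels"])
np.savez("w2.npz",**{k:v for k,v in p.items() if k!="st"},pos=p["st"]["eef_pos"],R=p["st"]["orientation"])
for k in("square_pan","square_pad","square_pointer","square_marker"):
    for t in arm.trace(p,k)[:2]:
        w=region(p,t["region"])
        print(k,round(t["confidence"],2),np.round(t["point"]),t["region"].sum(),*( np.round(f,3) for f in(np.median(w,0),w.min(0),w.max(0))))
```

```text
6.65 [ 0.43477443 -0.21093353  0.23543552] [[ 6.29910787e-01 -4.53721087e-01  6.30356705e-01]
 [-3.20526809e-01 -8.91143714e-01 -3.21131509e-01]
 [ 7.07442552e-01  2.37978269e-04 -7.06770811e-01]] [-0.68934994 -0.53253092  2.45257333  0.34375483  0.47163576  1.10633686] 8.288474405050799e-05 [-0.35932613  0.56085553 -0.70669718]
square_pan 0.76 [316. 199.] 13062 [ 0.549 -0.269  0.069] [ 0.433 -0.399 -0.001] [ 0.701 -0.149  0.262]
square_pad 0.75 [318. 195.] 12611 [ 0.549 -0.269  0.069] [ 0.431 -0.397 -0.001] [ 0.68  -0.159  0.242]
square_pointer 0.91 [317. 202.] 13166 [ 0.548 -0.268  0.069] [ 0.428 -0.399 -0.002] [ 0.726 -0.147  0.246]
square_marker 0.55 [299. 104.] 345 [ 0.684 -0.297  0.091] [ 0.67  -0.364 -0.001] [ 0.8   -0.271  0.102]
```

View pics/w2.png

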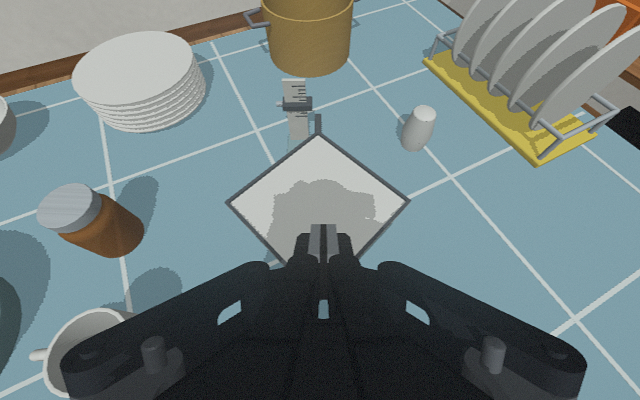

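Run:
```python
from h import *
z=np.load("w2.npz"); p={k:z[k] for k in z}; p["st"]=dict(eef_pos=z["pos"],orientation=z["R"])
g=cv2.cvtColor(p["pixels"],6)
cv2.imwrite("pics/c2.png",cv2.resize(p["pixels"][70:145,270:340],None,fx=8,fy=8,interpolation=0))
for u in(304,308,318):
    print(u)
    for v in range(92,136,1):
        d=p["depth"][v,u]
        print(v,g[v,u],*np.round(world(p,np.array([u]),np.array([v]),np.array([d],float))[0]*1000,1))
```

```text
304
92 151 681.8 -307.7 109.4
93 70 681.3 -307.4 108.1
94 160 682.3 -307.6 105.6
95 154 681.8 -307.4 104.4
96 110 681.8 -307.3 102.7
97 112 681.4 -307.0 101.4
98 157 682.3 -307.2 98.8
99 140 681.8 -306.9 97.6
100 74 681.1 -306.5 96.5
101 159 682.3 -306.9 93.6
102 103 681.4 -306.4 92.7
103 87 680.4 -305.9 91.9
104 88 678.0 -304.8 92.5
105 88 677.1 -304.3 91.7
106 81 675.3 -303.5 91.6
107 75 675.9 -303.6 89.3
108 77 675.3 -303.2 88.1
109 76 675.5 -303.2 86.1
110 77 675.7 -303.1 84.1
111 113 682.3 -305.6 75.4
112 111 681.8 -305.3 73.9
113 95 682.5 -305.5 71.3
114 138 683.4 -305.7 68.4
115 129 683.1 -305.5 66.7
116 92 682.3 -305.0 65.7
117 157 683.4 -305.3 62.5
118 152 682.7 -304.9 61.2
119 152 682.7 -304.8 59.2
120 152 683.4 -304.9 56.4
121 150 683.5 -304.8 54.2
122 151 683.8 -304.8 51.9
123 149 683.5 -304.5 50.0
124 152 682.5 -304.0 49.1
125 150 682.6 -303.9 46.9
126 148 684.1 -304.3 43.0
127 151 684.2 -304.2 40.6
128 150 682.8 -303.5 40.1
129 150 684.3 -304.0 36.1
130 153 684.1 -303.7 34.2
131 151 684.1 -303.6 31.9
132 150 683.3 -303.1 30.6
133 153 683.1 -302.9 28.6
134 151 684.0 -303
[... 1557 characters left out ...]
 195 750.9 -361.2 -0.9
109 171 746.8 -359.2 0.9
110 148 745.8 -358.7 -0.4
111 152 743.3 -357.4 -0.2
112 152 740.6 -356.1 0.3
113 139 738.6 -355.1 0.0
114 83 674.6 -324.5 67.7
115 91 672.7 -323.6 67.8
116 93 670.5 -322.5 68.3
117 90 669.0 -321.7 67.9
118 94 666.9 -320.7 68.2
119 91 665.8 -320.2 67.4
120 91 663.7 -319.1 67.8
121 90 661.5 -318.0 68.3
122 90 659.4 -317.0 68.8
123 91 658.9 -316.7 67.2
124 89 656.3 -315.5 68.2
125 91 654.2 -314.4 68.7
126 93 653.2 -313.9 67.8
127 93 651.9 -313.3 67.3
128 92 650.4 -312.5 67.1
129 93 647.9 -311.3 68.0
130 94 642.8 -308.8 72.3
131 98 641.1 -308.0 72.3
132 88 639.7 -307.3 71.9
133 88 637.1 -306.0 73.1
134 74 637.9 -306.3 70.1
135 131 637.2 -305.9 68.9
```

View pics/c2.png

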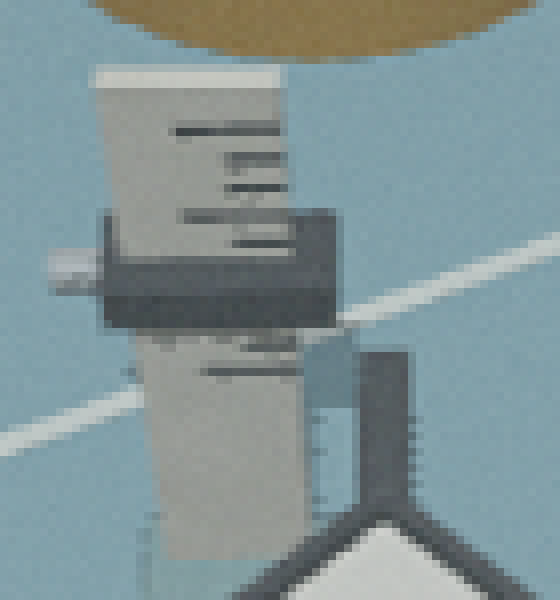

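servo_tool --increments '[[[10,-4,-30],[0,0,0],0],[[20,-8,-60],[0,0,0],0],[[28,-11,-90],[0,0,0],0],[[30,-11,-110],[0,0,0],0],[[30,-11,-120],[0,0,0],0],[[30,-11,-120],[0,0,0],0],[[30,-11,-120],[0,0,0],0]]'

```text
t: 7.6
eef_pos: [0.4685, -0.2245, 0.1196]
orientation: [[0.626, -0.455, 0.634], [-0.32, -0.891, -0.323], [0.711, -0.0, -0.703]]
wrist_force: [0.1, 0.5, 0.3]
opening: -0.0003
grip_force: 0.0
```

Run:
```python
from h import *
s=arm.get_state();print(s["t"],s["eef_pos"],s["joint_positions"],s["wrist_force"])
p=grab("wrist"); t=grab("top");s=grab("side")
a=cv2.resize(t["pixels"][130:290,350:510],(400,400),interpolation=2)
b=cv2.resize(s["pixels"][130:230,260:400],(400,286),interpolation=2)
c=cv2.resize(p["pixels"],(400,250))
im=np.zeros((540,800,3),np.uint8); im[:400,:400]=a; im[:286,400:]=b; im[288:538,400:]=c
cv2.imwrite("pics/h1.png",im)
```

```text
7.6 [ 0.46849882 -0.2244784   0.11964801] [-0.6539401  -0.12856151  2.44810435  1.27899201  0.13496186  0.16569204] [0.05381069 0.4756033  0.25061036]
```

View pics/h1.png

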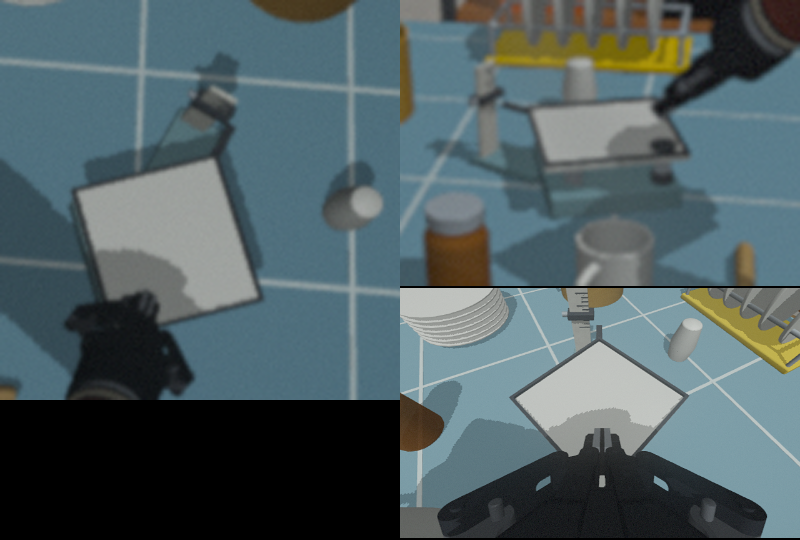

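servo_tool --increments '[[[1,0,0],[0.05,0.097,0],0],[[2,1,0],[0.1,0.195,0],0],[[2,1,0],[0.13,0.253,0],0],[[2,1,0],[0.13,0.253,0],0],[[2,1,0],[0.13,0.253,0],0]]'

```text
t: 8.25
eef_pos: [0.4703, -0.2224, 0.1207]
orientation: [[0.775, -0.452, 0.442], [-0.394, -0.892, -0.221], [0.494, -0.003, -0.869]]
wrist_force: [0.2, 0.4, -0.4]
opening: 0.0003
grip_force: 0.0
```

servo_tool --increments '[[[0,0,-5],[0,0,0],0],[[0,0,-10],[0,0,0],0],[[0,0,-12],[0,0,0],0],[[0,0,-14],[0,0,0],0],[[0,0,-15],[0,0,0],0],[[0,0,-15],[0,0,0],0]]'

```text
t: 8.85
eef_pos: [0.4702, -0.2212, 0.1042]
orientation: [[0.774, -0.45, 0.445], [-0.394, -0.893, -0.218], [0.495, -0.006, -0.869]]
wrist_force: [0.5, 0.2, 0.3]
opening: 0.0
grip_force: 0.0
```

```bash
cat > look.py <<'E'
from h import *
s=arm.get_state();print(s["t"],s["eef_pos"],np.round(s["joint_positions"],3),s["wrist_force"])
t=grab("top"); tip=np.array([.672,-.3265]); f=np.array([.889,-.457])
v,u=np.mgrid[155:200,415:460]; v=v.ravel();u=u.ravel()
w=world(t,u.astype(float),v.astype(float),t["depth"][v,u].astype(float))
x=(w[:,:2]-tip)@f; y=(w[:,:2]-tip)@np.array([.457,.889])
m=(x>-.025)&(x<-.002)&(abs(y)<.004)&(w[:,2]>.05); print("pointer",m.sum(),np.round(np.sort(w[m,2])*1000,1))
m=(x>-.01)&(x<.03)&(y>.008)&(y<.018)&(w[:,2]>.075);print("tab",np.round(np.sort(w[m,2])*1000,1))
p=grab("wrist")
import sys
c=p["pixels"]; cv2.imwrite(f"pics/{sys.argv[1]}.png",np.vstack([cv2.resize(c[:60,240:400],(640,240),interpolation=2),cv2.resize(c,(480,300)).repeat(1,0) if 0 else cv2.resize(c,(640,330))]))
E
python3 look.py p1
```

```text
8.85 [ 0.47015391 -0.2212187   0.10418417] [-0.62  -0.058  2.302  0.213  0.393  1.244] [0.48779775 0.15065835 0.30973589]
pointer 23 [63.8 65.5 65.9 65.9 66.6 66.8 66.8 67.5 67.6 67.6 67.6 67.7 67.8 67.8
 68.4 68.8 68.9 69.1 69.2 69.5 69.6 70.  70.4]
tab [ 82.   85.3  87.4  88.3  89.5  90.   90.3  90.5  90.9  91.   91.1  91.2
  91.3  91.4  91.6  91.9  92.4  92.7  93.   93.2  93.2  93.8  93.9 113.8
 120.7 128.2]
```

servo_tool --increments '[[[0,-2,-2],[0,0,0],0],[[0,-2,-4],[0,0,0],0],[[0,-2,-6],[0,0,0],0],[[0,-2,-7],[0,0,0],0],[[0,-2,-7],[0,0,0],0]]'

```text
t: 9.45
eef_pos: [0.4705, -0.2234, 0.0975]
orientation: [[0.774, -0.45, 0.445], [-0.394, -0.893, -0.218], [0.495, -0.006, -0.869]]
wrist_force: [-0.6, -0.0, 0.1]
opening: 0.0002
grip_force: 0.0
```

servo_tool --increments '[[[0,0,-1],[0,0,0],0],[[0,0,-2],[0,0,0],0],[[0,0,-2],[0,0,0],0]]'

```text
t: 9.75
eef_pos: [0.4706, -0.2235, 0.0957]
orientation: [[0.774, -0.45, 0.445], [-0.394, -0.893, -0.218], [0.496, -0.006, -0.868]]
wrist_force: [0.4, 0.1, -0.5]
opening: 0.0002
grip_force: 0.0
```

servo_tool --increments '[[[0,0,-1],[0,0,0],0],[[0,0,-2],[0,0,0],0],[[0,0,-2],[0,0,0],0]]'

```text
t: 10.05
eef_pos: [0.4708, -0.2237, 0.094]
orientation: [[0.774, -0.45, 0.446], [-0.393, -0.893, -0.219], [0.496, -0.006, -0.868]]
wrist_force: [-1.6, 1.0, 2.4]
opening: 0.0001
grip_force: 1.3
```

servo_tool --increments '[[[0,0,-2],[0,0,0],0],[[0,0,-4],[0,0,0],0],[[0,0,-6],[0,0,0],0],[[0,0,-6],[0,0,0],0]]'

```text
t: 10.45
eef_pos: [0.4707, -0.2236, 0.0878]
orientation: [[0.774, -0.45, 0.445], [-0.394, -0.893, -0.219], [0.496, -0.006, -0.868]]
wrist_force: [-3.3, 2.2, 6.3]
opening: 0.0003
grip_force: 2.8
```

```bash
sed -i 's/(w\[:,2\]>.05)/(w[:,2]>.06)/' look.py; python3 look.py p2
```

```text
10.45 [ 0.47069881 -0.22359672  0.08780313] [-0.624 -0.016  2.304  0.244  0.35   1.207] [-3.29104989  2.24114246  6.32847389]
pointer 24 [76.1 76.1 76.8 76.9 78.  78.1 78.6 78.6 78.7 78.8 78.9 78.9 79.3 80.2
 80.3 80.4 80.4 80.6 80.7 80.9 81.2 81.3 81.7 82.2]
tab [ 87.   87.7  88.2  88.8  89.   89.5  89.9  90.1  91.1  91.4  92.1  92.2
  92.4  92.5  92.6  93.1  93.1  93.6  93.8  95.   95.2  96.1  96.3 116.5
 121.  130.4]
```

View pics/p2.png

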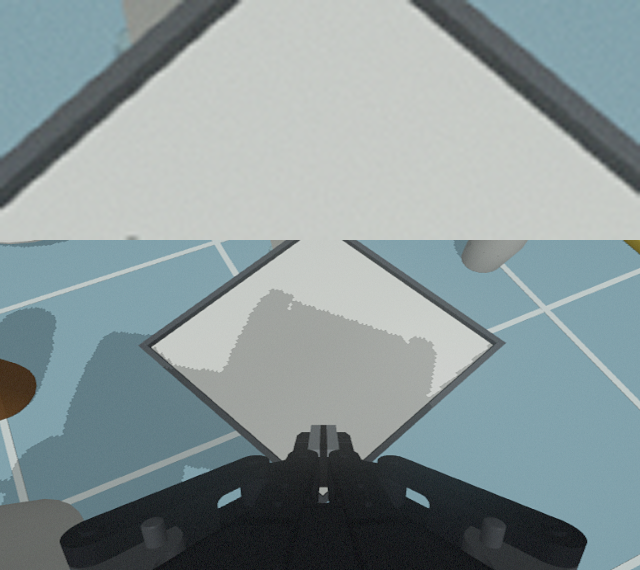

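servo_tool --increments '[[[-0.5,0.2,-1.5],[0,0,0],0],[[-1,0.5,-3],[0,0,0],0],[[-1,0.5,-3],[0,0,0],0]]'

```text
t: 10.85
eef_pos: [0.4705, -0.2236, 0.0857]
orientation: [[0.773, -0.45, 0.447], [-0.393, -0.893, -0.22], [0.498, -0.006, -0.867]]
wrist_force: [-2.9, 1.3, 5.3]
opening: 0.0
grip_force: 3.2
```

```bash
cat >> look.py <<'E'
f3=np.append(f,0); q=np.array([.457,.889]); c0=tip-.15*f
for n,P in(("wrist",p),("top",t)):
    v,u=np.nonzero(P["depth"]>0); w=world(P,u.astype(float),v.astype(float),P["depth"][v,u].astype(float))
    x=(w[:,:2]-c0)@f;y=(w[:,:2]-c0)@q
    m=(x>-.02)&(x<.09)&(abs(y)<.095-abs(x))&(w[:,2]>.05)&(w[:,2]<.11)
    A=np.c_[x[m],y[m],np.ones(m.sum())]; b=w[m,2]
    for _ in range(4):
        k=np.linalg.lstsq(A,b,rcond=None)[0]; g=abs(b-A@k)<.004; A=A[g];b=b[g]
    print(n,len(b),"slope x,y",k, "tip rise",150*np.sin(np.arctan(k[0])))
E
python3 look.py p3
```

```text
10.85 [ 0.47052977 -0.22359051  0.08567849] [-0.624 -0.011  2.306  0.25   0.341  1.2  ] [-2.94188632  1.31673611  5.30703007]
pointer 30 [76.1 76.5 77.5 79.6 79.6 79.7 79.7 79.9 80.4 80.5 80.7 80.8 80.8 81.2
 81.7 81.8 81.9 81.9 82.6 82.7 83.  83.1 83.3 83.6 84.  84.  84.  84.2
 84.6 86.9]
tab [ 84.9  87.1  87.4  88.5  89.6  89.8  89.9  90.7  91.   91.3  91.4  91.5
  91.6  91.7  92.   92.1  92.6  93.4  93.7  94.2  94.5  95.1  95.9 112.2
 119.9 128.3]
wrist 29422 slope x,y [0.10842566 0.00286942 0.0685603 ] tip rise 16.169083828331534
top 1805 slope x,y [0.10654591 0.00154112 0.06912286] tip rise 15.891938737319089
```

servo_tool --increments '[[[0,0,-1],[0,0,0],0],[[0,0,-2],[0,0,0],0],[[0,0,-2],[0,0,0],0]]'

```text
t: 11.25
eef_pos: [0.4706, -0.2236, 0.0838]
orientation: [[0.773, -0.45, 0.447], [-0.393, -0.893, -0.22], [0.498, -0.006, -0.867]]
wrist_force: [-2.4, 2.5, 6.8]
opening: 0.0001
grip_force: 3.7
```

```bash
python3 look.py p4
```

```text
11.25 [ 0.47058081 -0.22359619  0.08379512] [-0.624 -0.006  2.306  0.254  0.336  1.196] [-2.35474855  2.51918265  6.78749339]
pointer 25 [83.6 83.6 84.  84.1 84.2 84.7 85.  85.3 85.4 85.4 85.6 86.5 86.5 86.8
 86.9 87.2 87.6 87.6 87.7 88.4 88.5 88.7 88.9 89.  89.9]
tab [ 84.9  88.3  88.5  88.8  89.5  90.9  91.   91.3  91.4  91.7  92.   92.
  92.   92.2  92.6  92.8  93.4  93.5  93.6  94.1  95.   95.5 112.5 120.5
 130.7]
wrist 30570 slope x,y [0.13344558 0.00315931 0.06852128] tip rise 19.840954912556043
top 1795 slope x,y [0.13200317 0.00117621 0.0689637 ] tip rise 19.630187930510836
```

servo_tool --increments '[[[0,0,-0.6],[0,0,0],0],[[0,0,-0.6],[0,0,0],0],[[0,0,-0.6],[0,0,0],0]]'

```text
t: 11.65
eef_pos: [0.4706, -0.2236, 0.0833]
orientation: [[0.773, -0.45, 0.447], [-0.393, -0.893, -0.22], [0.498, -0.006, -0.867]]
wrist_force: [-2.6, 1.3, 7.4]
opening: 0.0
grip_force: 3.8
```

```bash
python3 look.py p5|tail -2
```

```text
wrist 30819 slope x,y [0.14028215 0.00328145 0.06850436] tip rise 20.838282233707687
top 1820 slope x,y [0.13979777 0.00165853 0.06905987] tip rise 20.767711072172393
```

servo_tool --increments '[[[0,0,0],[0,0,0],0],[[0,0,0],[0,0,0],0],[[0,0,0],[0,0,0],0],[[0,0,0],[0,0,0],0],[[0,0,0],[0,0,0],0],[[0,0,0],[0,0,0],0],[[0,0,0],[0,0,0],0],[[0,0,0],[0,0,0],0],[[0,0,0],[0,0,0],0],[[0,0,0],[0,0,0],0]]'

```text
t: 12.75
eef_pos: [0.4706, -0.2236, 0.0833]
orientation: [[0.773, -0.45, 0.447], [-0.393, -0.893, -0.22], [0.498, -0.006, -0.867]]
wrist_force: [-2.3, 2.3, 8.0]
opening: 0.0
grip_force: 3.8
```

```bash
python3 look.py p6|tail -2
```

```text
wrist 30836 slope x,y [0.14036094 0.00318252 0.06849154] tip rise 20.849760027041352
top 1789 slope x,y [0.13719845 0.00244944 0.06901425] tip rise 20.388768359704887
```

Held level for about 1.2 s. Now a gentle release, then clear.

servo_tool --increments '[[[0,0,1.5],[0,0,0],0],[[0,0,3],[0,0,0],0],[[0,0,5],[0,0,0],0],[[0,0,7],[0,0,0],0],[[0,0,9],[0,0,0],0],[[0,0,11],[0,0,0],0],[[0,0,13],[0,0,0],0],[[0,0,16],[0,0,0],0],[[0,0,25],[0,0,0],0],[[0,0,40],[0,0,0],0],[[-10,5,65],[0,0,0],0],[[-20,10,90],[0,0,0],0]]'

```text
t: 14.05
eef_pos: [0.4487, -0.2126, 0.1724]
orientation: [[0.775, -0.45, 0.443], [-0.394, -0.893, -0.218], [0.494, -0.006, -0.869]]
wrist_force: [0.2, 0.3, -0.1]
opening: -0.0
grip_force: 0.0
```

servo_tool --increments '[[[-10,5,25],[0,0,0],0],[[-20,10,40],[0,0,0],0],[[-20,10,40],[0,0,0],0],[[-20,10,40],[0,0,0],0],[[-20,10,40],[0,0,0],0]]'

```text
t: 14.55
eef_pos: [0.4292, -0.2027, 0.2108]
orientation: [[0.775, -0.45, 0.444], [-0.394, -0.893, -0.217], [0.494, -0.006, -0.869]]
wrist_force: [-0.4, -0.3, 0.2]
opening: -0.0002
grip_force: 0.0
```

```bash
python3 look.py p7
python3 - <<'E'
from h import *
t=grab("top"); a=cv2.imread("pics/top0.png"); b=t["pixels"]
im=np.hstack([cv2.resize(x[130:290,350:510],(400,400),interpolation=2) for x in(a,b)]); cv2.imwrite("pics/end.png",im)
E
```

```text
14.55 [ 0.42916876 -0.20271493  0.21082085] [-0.647 -0.392  2.325  0.145  0.705  1.306] [-0.43999232 -0.25459292  0.22824883]
pointer 21 [65.1 65.8 66.  66.3 66.6 66.8 66.9 67.1 67.4 67.5 67.6 67.6 67.7 68.1
 68.2 68.9 69.3 70.  70.4 70.7 71.1]
tab [ 86.1  86.5  87.3  87.5  89.3  90.2  90.9  91.5  91.6  92.   92.1  92.1
  92.2  92.3  92.7  93.   93.1  93.6  93.6  94.2  94.4  95.   95.   95.1
 113.9 122.8 129.9]
wrist 9147 slope x,y [0.00013347 0.00128834 0.06886955] tip rise 0.02001975375678973
top 1758 slope x,y [-0.00230621 -0.00125642  0.06920799] tip rise -0.34593084628593923
```

View pics/end.png

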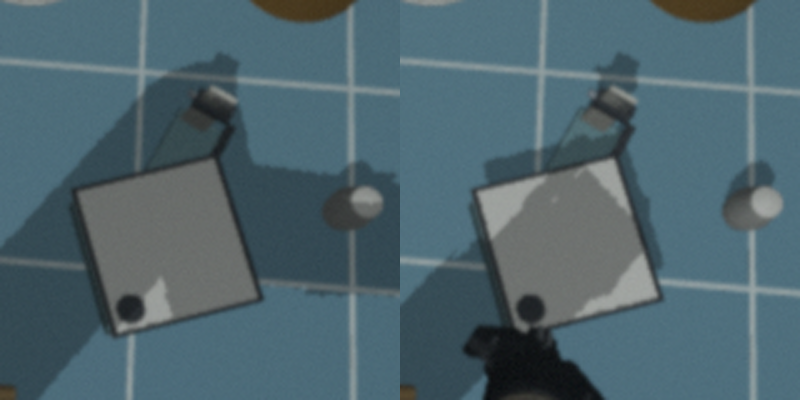

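The before and after crops match: pad at (130,308) and pointer and tab are in the same place. The pan is level and the arm is clear of it.

```bash
python3 -c "
from bench import arm
print(arm.finish_job())"
```

```text
the job is handed in; nothing more can be done
None
```

The square scale's pan moves freely: I pressed its pad until the pointer stood level with the tab (measured rise about 20.8 mm against about 21 mm to the tab's middle), held it for just over a second, let it spring back to level, moved clear with the scale and marker unshifted in the top view, and handed the job in.

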